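# Clamp a seat post in the saw guide

### The arm

A 6-joint arm with a two-finger parallel gripper is mounted at the origin on the work surface. World frame = base frame: x ahead of the robot, y to its left, z up, the work surface at z = 0. Lengths are in m, angles in rad, forces in N, time in s.
With the tool pointing down it reaches from about 0.35 to 0.85 m from the base axis. Payload 8.1 kg.
Tool frame: the origin (TCP) lies at the centre of the arm's flange, where the gripper is bolted on; the fingertips stand 186 mm ahead of it and the grasp point (between the pads) lies 167 mm ahead of it; z points along the fingers, y is the line along which they close (so a half turn about z gives the same grasp; the last joint's range is limited). The gripper opens to 93 mm and grips with 3 to 60 N. Pads are 15 mm wide; open, the fingers measure 128 mm over their backs; the gripper's body (75 mm by 188 mm) begins 65 mm behind the grasp point.
Start: joints at [-1.24, 0.13, 1.488, -0, 1.523, -0.085], TCP at [0.242, -0.549, 0.405] pointing down, gripper open.
Joint ranges: [-2.96, 2.96], [-0.89, 2.26], [0.02, 2.5], [-1.34, 4.48], [0, 2.73], [-2.66, 2.66]. Speed limits (rad/s): [2.39, 2.39, 2.79, 3.14, 3.14, 3.14].

### API

Orientations are given as a rotation vector (axis times angle).
In Python, from plant import read_state, read_camera, camera_params, robot gives the robot as it stands.
- The arm moves only by the tool carry_out, never from a script. Its argument "targets" is a list of rows, each an object of numbers: "hand": the opening in per cent of the stroke, from 0 (shut) to 100 (fully open); "x", "y", "z": the shift along the tool's x, y, z in m; "ax", "ay", "az": the turn, a rotation vector about the tool's x, y, z in rad. In form: [{"hand": .., "x": .., "y": .., "z": .., "ax": .., "ay": .., "az": ..}, ...]. A call has 1 to 8 rows; each row is the pose to reach, as a shift and turn from the pose commanded when the call began, along the tool's axes at that moment; what a row does not reach only later rows make up. A row lasts 1/8 s, in which the tool goes at most 62.5 mm and 10.7 degrees, less where a joint would pass 70% of its speed; a pose out of reach is approached as far as the arm can. A call with a gripper value outside its range is refused whole. The fingers move at their own pace and stop on an object; "newtons" is the grip in N (left out, the last holds). Time passes only in rows, so rows that repeat a pose let the fingers close. It gives the time, the measured TCP pose, the force, the opening and the grip force at its end, in the units of the state.
- read_state(): the state, without advancing time (a new reading comes with each control period).
- read_camera(name): name is "side" or "top" or "wrist"; returns (picture, depth): 400x640x3 uint8, blue, green, red; 400x640 float32, m along the optical axis (not along the pixel's ray), 0 where there is no reading.
- camera_params(name): a dict with "fx", "fy", "cx", "cy" (pixels), "position" and "rotation" of the camera in the world. Camera axes: x right, y up, looking along -z (the intrinsics and any distortion apply to the point x, -y, -z); pixel columns grow to the right and rows downward; lengths in m; the calibration is good to about 2 mm. A picture is of the moment at which its call begins: read the wrist's pose just before it. camera_params takes no time and is no camera call; for the wrist camera it gives the pose at the moment of the call.
- robot.close_job(): hands the job in; it is judged then, once.
The state is a dict: "t": time; "q": joint angles; "dq": joint speeds; "joint_torque": joint torques, N m; "tool_pos": TCP position; "orientation": TCP orientation; "force": force on the tool from outside, world axes, zero at the start; "wrist_torque": the same for the moment, N m; "opening": finger opening in m; "gripper_force": force on a finger pad.
Only numpy, scipy, OpenCV 4.12 (cv2) and the standard library are available. Lean on these libraries where they do the work, as an engineer would, in place of code of your own. Each camera call takes 0.05 s, during which the arm holds its last target. There are 200 camera calls.

### The job

Get the bicycle seat post ready for sawing: gently slide it along the saw guide's vees until its end sits fully home against the length stop, then turn the wing screw clockwise until the post is held firmly there. The post is thin-walled, so do not tighten so hard that it dents; do not lean on the blade guide that stands close to the wings, and leave the other things on the bench where they are.

Things in the scene. Friction and masses are not known exactly. Their poses are not given: they have to be found in the camera images.
- jig: base of the saw guide, bolted down: a grey plate 90 x 290 x 14 mm, origin at the centre of its underside on the bench. Its y axis is the direction in which the post slides home, x is across, z is up. Two aluminium V saddles on it (y -110 to -70 and 12 to 46 mm) carry the post with its axis 39 mm above the bench
- stop_face (a point): centre of the length stop's face, where the post's cut end must land: a fixed upright steel plate 60 mm wide, from 14 to 59 mm above the bench; its face looks along the jig's -y
- saw_guide: blade guide on the jig, fixed: two upright dark steel plates 90 mm wide with a narrow saw slot between them, top 105 mm above the bench, cut out below 60 mm so that the post passes through freely; origin that of the jig, its face towards the wing screw lies at y = -3.5 mm, 30 to 33 mm from the screw's axis. It is easily bent out of square by more than 10 N
- seat_post: chromed thin-walled steel tube, 230 mm long, 27 mm diameter, necked to 22 mm over the last 34 mm at the push end; about 0.25 kg, loose in the vees. Origin in the middle of its length on its axis; y along the tube towards the cut end
- post_push_end (a point): centre of the necked end face (22 mm diameter), 39 mm above the bench, clear of the base at the side away from the stop: push here
- post_cut_end (a point): centre of the plain end face (27 mm diameter), the one that goes against the stop
- wings (a point): wing screw: middle of its wings, on the vertical screw axis, 93 to 97 mm above the bench; x along the wings. Two flat wings in one plane, 52 mm in all, 7 mm thick, from 10 mm below to 10 mm above this point, on a round 17 mm hub from 15 to 8 mm below it. Clockwise from above it goes down 1.6 mm per radian; its thread drags with a steady 0.16 N m, and it stays where left
- yoke: the fixed clamp bridge that carries the wing screw: aluminium, 22 mm wide, 76 mm long across the jig, its top 71 to 73 mm above the bench; origin on the bench under the screw axis
- spindle: the screw's spindle with its flat round swivel pad, 17 mm, that comes down on the post; origin on the bench under the screw axis. The pad meets the post after 0.5 to 2.6 rad of turning. From there the torque felt at the wings rises above its loose value by 0.0016 N m per newton of clamping: firm is 25 N or more, a rise of 0.04 N m; the post dents beyond 150 N, a rise of 0.24 N m
- hacksaw: hacksaw with a red frame, 440 mm long, lying beyond the jig; bystander, origin on the bench amid its frame
- spanner: combination spanner, 170 mm; bystander, origin under its middle
- try_square: small engineer's square lying by the jig, 110 mm blade; bystander, origin under its middle
- offcut: short ring of 27 mm tube, 45 mm tall, standing close beyond the jig; bystander, origin under its middle
- tape_measure: tape measure, 66 x 34 x 62 mm, standing close beyond the jig; bystander, origin under its middle
- spray_lube: spray can, 58 mm diameter, 185 mm tall; bystander, origin under its middle
- bolt_jar: glass jar, 72 mm diameter, 90 mm tall; bystander, origin under its middle
- pedal: bicycle pedal, 94 x 68 x 28 mm; bystander, origin under its middle
- stop: the length stop with its foot, fixed on the jig; origin on the bench under its face
There are look-alikes about, which are no part of the job. Several things have the shape of the seat_post; the one meant has the colours described above.

How it is judged:
By the outcome, as a careful person would: the job done as asked, in the order asked, and still so for the second after the job is handed in, with the robot touching nothing.
It also fails if it takes over 72 s, if anything falls off the work surface, if the arm or the gripper's body presses on something with over 40 N, if the wrist force passes 120 N, or if a joint passes its speed limit or range.

## Working session

There is one attempt and no reset: what is moved stays moved. The work goes in short steps, Python scripts to look and compute and a tool call to move; the robot and the scene stay as the last step left them, time stands still between calls to the robot, and variables do not carry over. Pictures are saved under pics/ and viewed, at most 10 in all, crops included, and the job is handed in when it is done.

Besides the shell and the picture viewer there is one more tool, called as name(argument=value, ...), one argument or row to a line, values as JSON. carry_out: Moves the arm, as the interface text tells. Its arguments: {"type":"object","properties":{"targets":{"type":"array","items":{"type":"object","properties":{"hand":{"type":"number"},"x":{"type":"number"},"y":{"type":"number"},"z":{"type":"number"},"ax":{"type":"number"},"ay":{"type":"number"},"az":{"type":"number"}}}},"newtons":{"type":"number"}},"required":["targets"]}

```bash
mkdir -p pics
cat > h.py <<'E'
import numpy as np, cv2
from plant import read_state, read_camera, camera_params, robot
from scipy.spatial.transform import Rotation as R
def pts(name,depth,p):
    v,u=np.mgrid[0:400,0:640]
    d=depth
    c=np.stack([(u-p['cx'])/p['fx']*d,-(v-p['cy'])/p['fy']*d,-d],-1)
    Rm=np.array(p['rotation']); 
    if Rm.shape!=(3,3): Rm=R.from_rotvec(Rm).as_matrix()
    return c@Rm.T+np.array(p['position'])
E
python3 - <<'E'
from h import *
s=read_state(); print({k:np.round(v,3) for k,v in s.items()})
for n in ['top','side']:
    p=camera_params(n); print(p); im,d=read_camera(n)
    cv2.imwrite(f'pics/{n}1.png',im); np.savez(f'{n}1.npz',im=im,d=d)
E
```

```text
{'t': np.float64(0.0), 'q': array([-1.24 ,  0.131,  1.489, -0.   ,  1.523, -0.085]), 'dq': array([ 0.002, -0.001, -0.001, -0.003, -0.   , -0.001]), 'joint_torque': array([-1.0000e-03, -5.5985e+01, -4.9175e+01,  7.7000e-02,  3.5000e-02,
       -0.0000e+00]), 'tool_pos': array([ 0.242, -0.549,  0.404]), 'orientation': array([-3.072, -0.648,  0.   ]), 'force': array([0.339, 0.717, 0.311]), 'wrist_torque': array([ 0.025,  0.015, -0.017]), 'gripper_force': np.float64(0.0), 'opening': np.float64(0.093)}
{'fx': 476.2920940930205, 'fy': 476.2920940930205, 'cx': 318.12169165212595, 'cy': 193.61728963694515, 'position': array([0.38541694, 0.0125253 , 1.51030931]), 'rotation': array([ 0.03721486, -0.05895028, -1.56145559])}
{'fx': 382.4767517577417, 'fy': 382.4767517577417, 'cx': 317.67399789982153, 'cy': 203.51617947830727, 'position': array([0.10791084, 0.54565282, 0.75477688]), 'rotation': array([ 0.31301663, -0.95929545, -2.40902605])}
```

View pics/top1.png

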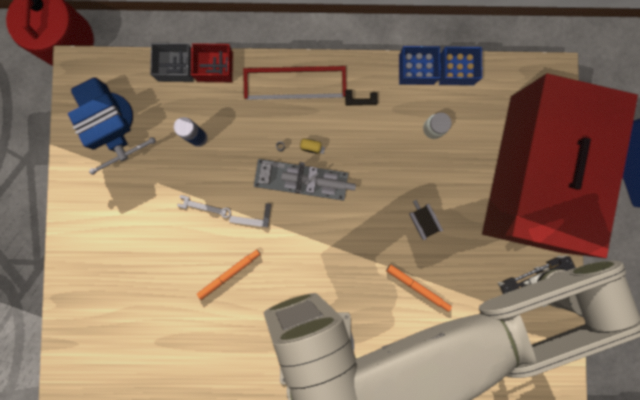

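View pics/side1.png

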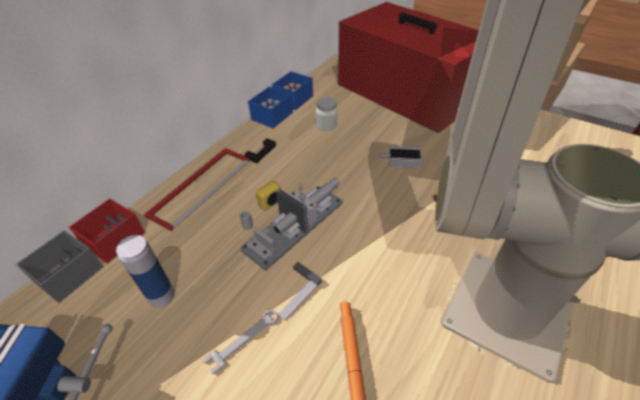

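The top view shows the jig from (255,172) to (350,188), with the post's push end near (355,184) on the right (world -y) and the stop on the left. The side view confirms this. Next I'll zoom in and measure.

Run:
```python
from h import *
z=np.load('top1.npz'); p=camera_params('top'); P=pts('top',z['d'],p); im=z['im']
c=im[140:220,235:375]; cv2.imwrite('pics/topc.png',cv2.resize(c,None,fx=5.5,fy=5.5,interpolation=cv2.INTER_CUBIC))
for n,u,v in [('bench',300,230),('L',260,172),('R',345,192),('post',350,184),('guide',303,170)]: print(n,P[v,u].round(4))
m=(P[...,2]>.007)&(P[...,2]<.2); m[:150]=0;m[206:]=0;m[:,:245]=0;m[:,365:]=0
n,l,st,ce=cv2.connectedComponentsWithStats(m.astype(np.uint8))
print(st[1:])
i=1+st[1:,4].argmax(); q=P[l==i]
b=q[(q[:,2]<.022)]
r=cv2.minAreaRect(b[:,:2].astype(np.float32)); print(r,len(b))
for zlo,zhi in [(.03,.06),(.06,.085),(.085,.13)]:
    k=q[(q[:,2]>zlo)&(q[:,2]<zhi)]; print(zlo,len(k),k.mean(0).round(4),cv2.minAreaRect(k[:,:2].astype(np.float32)))
```

```text
bench [0.3625 0.0483 0.0005]
L [0.5439 0.1759 0.0143]
R [ 0.4827 -0.0919  0.0222]
post [ 0.506  -0.1055  0.0466]
guide [0.5472 0.0398 0.0538]
[[ 279  150    4    1    4]
 [ 297  151    1    1    1]
 [ 303  150   21    4   54]
 [ 324  150    1    1    1]
 [ 327  150    1    1    1]
 [ 334  150    1    1    1]
 [ 296  153    1    1    1]
 [ 339  152    1    1    1]
 [ 346  153    1    1    1]
 [ 353  152    1    1    1]
 [ 277  154    1    1    1]
 [ 308  155    1    1    1]
 [ 321  154    1    1    1]
 [ 360  155    1    1    1]
 [ 253  157  103   44 2679]
 [ 274  157    1    1    1]
 [ 338  156    1    1    1]
 [ 271  158    1    1    1]
 [ 286  158    1    1    1]
 [ 302  158    1    1    1]
 [ 351  158    1    1    1]
 [ 361  158    1    1    1]
 [ 284  161    1    1    1]
 [ 296  161    1    1    1]
 [ 319  160    1    1    1]
 [ 325  161    1    2    2]
 [ 342  161    1    1    1]
 [ 309  163    1    1    1]
 [ 327  162    1    1    1]
 [ 331  162    1    1    1]
 [ 363  163    1    1    1]
 [ 314  165    1    1    1]
 [ 352  164    1    1    1]
 [ 350  166    1    1    1]
 [ 357
[... 942 characters left out ...]
 1]
 [ 255  204    1    1    1]
 [ 290  205    1    1    1]
 [ 293  205    1    1    1]
 [ 312  204    1    1    1]
 [ 317  205    1    1    1]
 [ 322  205    1    1    1]]
((0.5276162624359131, 0.03478705883026123), (0.31380170583724976, 0.10529400408267975), 81.34415435791016) 1339
0.03 861 [0.5166 0.0087 0.0465] ((0.5216885209083557, 0.021749936044216156), (0.28735095262527466, 0.08687824755907059), 88.83875274658203)
0.06 187 [0.5186 0.0287 0.0711] ((0.516239583492279, 0.026677891612052917), (0.2513768672943115, 0.08216968923807144), 83.3716812133789)
0.085 176 [0.5206 0.0391 0.1015] ((0.5193181037902832, 0.026320375502109528), (0.06006072461605072, 0.09065034240484238), 81.121337890625)
```

View pics/topc.png

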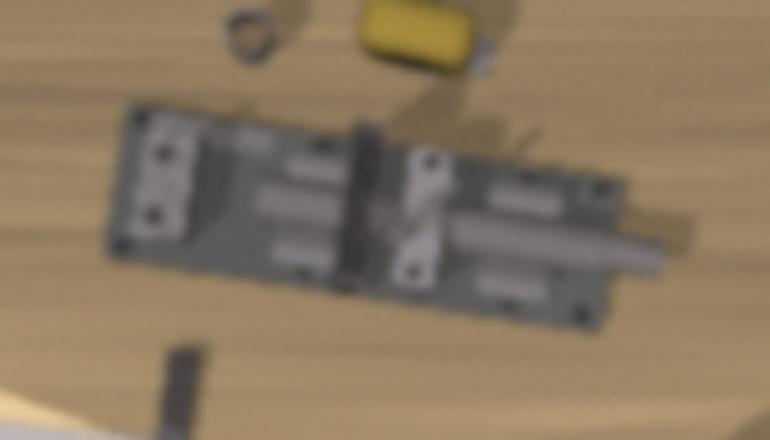

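The crop shows the stop's foot at the left and the post's cut end near crop (255,197). The guide plate is at about crop (362,205). The yoke and wings are at about (425,215), with the wings running diagonally, and the push end is at (662,258). The jig yaw is about -0.15. Next I'll move the wrist camera over it.

carry_out(
  targets=[
    {"x": 0.052,"y": -0.045,"z": -0.002,"az": -0.125,"hand": 0},
    {"x": 0.104,"y": -0.09,"z": -0.004,"az": -0.25,"hand": 0},
    {"x": 0.156,"y": -0.135,"z": -0.006,"az": -0.375,"hand": 0},
    {"x": 0.208,"y": -0.18,"z": -0.008,"az": -0.5,"hand": 0},
    {"x": 0.26,"y": -0.225,"z": -0.01,"az": -0.63,"hand": 0},
    {"x": 0.312,"y": -0.27,"z": -0.012,"az": -0.75,"hand": 0},
    {"x": 0.364,"y": -0.315,"z": -0.014,"az": -0.88,"hand": 0},
    {"x": 0.41,"y": -0.355,"z": -0.015,"az": -1.0,"hand": 0},
  ],
)

```text
schema error: expected keys hand, x, y, z, ax, ay, az
```

Run:
```python
from h import *
s=read_state(); print({k:np.round(s[k],4) for k in ('t','q','tool_pos','orientation','opening')})
p=camera_params('wrist'); print(p)
im,d=read_camera('wrist'); cv2.imwrite('pics/w1.png',im); np.savez('w1.npz',im=im,d=d,pos=p['position'],rot=p['rotation'])
```

```text
{'t': np.float64(0.1), 'q': array([-1.2404,  0.1311,  1.4892, -0.    ,  1.523 , -0.0854]), 'tool_pos': array([ 0.2423, -0.5487,  0.4038]), 'orientation': array([-3.0724e+00, -6.4820e-01,  4.0000e-04]), 'opening': np.float64(0.0931)}
{'fx': 355.4499058322223, 'fy': 355.4499058322223, 'cx': 323.39013750761984, 'cy': 200.25701297103902, 'position': array([ 0.31334578, -0.5169323 ,  0.38440419]), 'rotation': array([-0.24779996,  0.16235921, -1.14648877])}
```

View pics/w1.png

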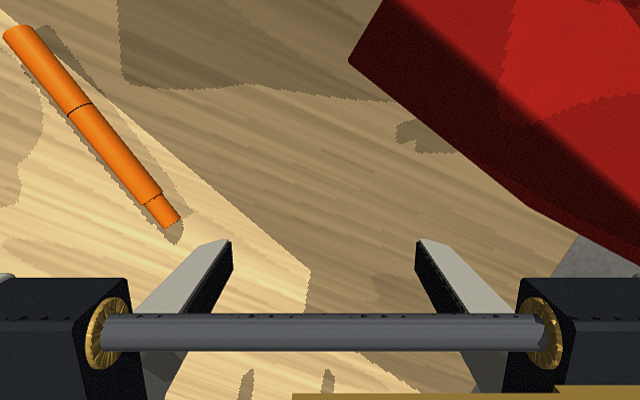

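The move was refused because every row needs all the keys. The picture shows that the wrist camera looks ahead along tool +x, so the TCP should stand towards the push end.

carry_out(
  targets=[
    {"x": 0.045,"y": -0.036,"z": 0,"ax": 0,"ay": 0,"az": -0.125,"hand": 0},
    {"x": 0.09,"y": -0.072,"z": 0,"ax": 0,"ay": 0,"az": -0.25,"hand": 0},
    {"x": 0.135,"y": -0.108,"z": 0,"ax": 0,"ay": 0,"az": -0.375,"hand": 0},
    {"x": 0.18,"y": -0.144,"z": 0,"ax": 0,"ay": 0,"az": -0.5,"hand": 0},
    {"x": 0.225,"y": -0.18,"z": 0,"ax": 0,"ay": 0,"az": -0.63,"hand": 0},
    {"x": 0.27,"y": -0.216,"z": 0,"ax": 0,"ay": 0,"az": -0.75,"hand": 0},
    {"x": 0.315,"y": -0.252,"z": 0,"ax": 0,"ay": 0,"az": -0.88,"hand": 0},
    {"x": 0.36,"y": -0.288,"z": 0,"ax": 0,"ay": 0,"az": -1.0,"hand": 0},
  ],
)

```text
t: 1.15
tool_pos: [0.4558, -0.1382, 0.4047]
orientation: [2.383, 2.047, 0.0]
force: [0.8, -0.6, -0.3]
opening: 0.0177
gripper_force: 0.0
```

Run:
```python
from h import *
s=read_state(); print({k:np.round(s[k],4) for k in ('t','q','tool_pos','orientation','opening')})
p=camera_params('wrist'); print(p)
im,d=read_camera('wrist'); cv2.imwrite('pics/w2.png',im); np.savez('w2.npz',im=im,d=d,pos=p['position'],rot=p['rotation'])
```

```text
{'t': np.float64(1.15), 'q': array([-0.4021, -0.2105,  1.82  , -0.    ,  1.5318, -0.251 ]), 'tool_pos': array([ 0.4558, -0.1382,  0.4047]), 'orientation': array([2.3825e+00, 2.0473e+00, 1.0000e-04]), 'opening': np.float64(0.0177)}
{'fx': 355.4499058322223, 'fy': 355.4499058322223, 'cx': 323.39013750761984, 'cy': 200.25701297103902, 'position': array([ 0.46794888, -0.06140635,  0.38527699]), 'rotation': array([-0.28086788,  0.02013126, -0.14968584])}
```

View pics/w2.png

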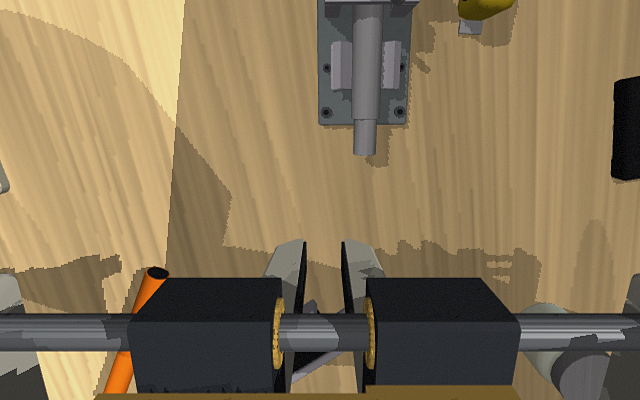

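The picture shows the post lying nearly vertical at column 363, with its push end at (364,155). I need to move about 130 mm forward and 40 mm right.

carry_out(
  targets=[
    {"x": 0.05,"y": 0.015,"z": 0,"ax": 0,"ay": 0,"az": 0,"hand": 0},
    {"x": 0.1,"y": 0.03,"z": 0,"ax": 0,"ay": 0,"az": 0,"hand": 0},
    {"x": 0.13,"y": 0.04,"z": 0,"ax": 0,"ay": 0,"az": 0,"hand": 0},
    {"x": 0.13,"y": 0.04,"z": 0,"ax": 0,"ay": 0,"az": 0,"hand": 0},
  ],
)

```text
t: 1.7
tool_pos: [0.5153, -0.0161, 0.4043]
orientation: [-2.383, -2.046, 0.001]
force: [0.2, -0.8, -0.1]
opening: 0.0004
gripper_force: 0.0
```

Run:
```python
from h import *
s=read_state(); print({k:np.round(s[k],4) for k in ('t','q','tool_pos','orientation','opening')})
p=camera_params('wrist'); print(p)
im,d=read_camera('wrist'); cv2.imwrite('pics/w3.png',im); np.savez('w3.npz',im=im,d=d,pos=p['position'],rot=p['rotation'])
P=pts('w',d,p); np.save('P3.npy',P)
```

```text
{'t': np.float64(1.7), 'q': array([-1.3090e-01, -9.8600e-02,  1.7205e+00,  3.0000e-04,  1.5206e+00,
        2.1300e-02]), 'tool_pos': array([ 0.5153, -0.0161,  0.4043]), 'orientation': array([-2.3832e+00, -2.0456e+00,  7.0000e-04]), 'opening': np.float64(0.0004)}
{'fx': 355.4499058322223, 'fy': 355.4499058322223, 'cx': 323.39013750761984, 'cy': 200.25701297103902, 'position': array([0.52756799, 0.06062577, 0.38490534]), 'rotation': array([-0.28039801,  0.02132755, -0.15070123])}
```

View pics/w3.png

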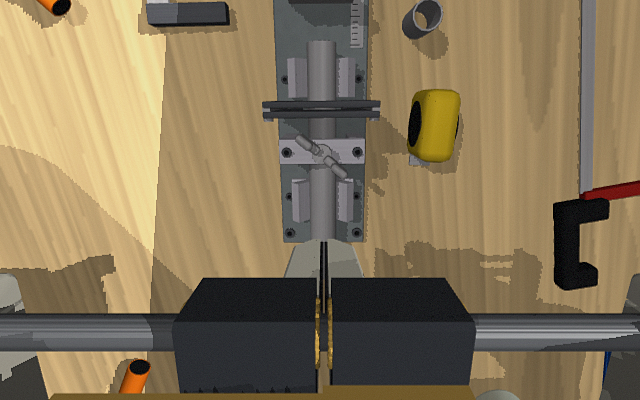

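The picture shows the wings running from (298,136) to (345,176) with the hub at (322,154). The guide is at row 108, the post's cut end at (321,42) and the stop at the top edge. Next I'll measure with depth.

Run:
```python
from h import *
P=np.load('P3.npy')
def sel(P,u0,u1,v0,v1,zl,zh):
    q=P[v0:v1,u0:u1].reshape(-1,3); return q[(q[:,2]>zl)&(q[:,2]<zh)]
def rect(q): 
    r=cv2.minAreaRect((q[:,:2]*1000).astype(np.float32)); return np.round(r[0],1),np.round(r[1],1),round(r[2],2)
base=sel(P,260,380,5,245,.010,.018); print('base',rect(base),len(base))
w=sel(P,285,360,125,190,.085,.115); print('wings',rect(w),len(w),w[:,2].max(),w.mean(0))
y=sel(P,275,370,135,168,.066,.078); print('yoke',rect(y),np.median(y[:,2]))
g=sel(P,255,390,95,122,.095,.112); print('guide',rect(g),np.median(g[:,2]))
po=sel(P,305,340,36,98,.045,.06); print('postA',rect(po),po[:,2].max())
po2=sel(P,305,340,180,230,.045,.06); print('postB',rect(po2))
st=sel(P,270,370,0,30,.05,.07); print('stop',len(st), rect(st) if len(st)>5 else '')
# post axis fit with ridge points
a=np.vstack([po,po2]); f=cv2.fitLine((a[:,:2]).astype(np.float32),cv2.DIST_HUBER,0,.01,.01).ravel(); print('axis',f, np.degrees(np.arctan2(f[1],f[0])))
z=np.load('w2.npz'); p=camera_params('wrist').copy(); p['position']=z['pos'];p['rotation']=z['rot']; P2=pts('w',z['d'],p)
e=sel(P2,345,385,115,160,.035,.056); 
d=f[:2]/np.linalg.norm(f[:2]); d=d*np.sign(d[1]); o=f[2:]
s=(e[:,:2]-o)@d; n=(e[:,:2]-o)@np.array([d[1],-d[0]])
print('push s min',s.min(),np.percentile(s,1),'n',n.mean()); print('push end',o+d*np.percentile(s,1))
s=(po[:,:2]-o)@d; print('cut end',o+d*np.percentile(s,99), np.percentile(s,99), s.max())
print('o',o,d)
# stop top from top camera
z=np.load('top1.npz'); P=pts('top',z['d'],camera_params('top')); q=sel(P,255,285,155,200,.045,.07)
print('stop s',np.sort((q[:,:2]-o)@d)[::6].round(3))
```

```text
base (array([520.6,  25.4]), array([240. ,  90.2]), 81.87) 9140
wings (array([518.9,  16.1]), array([16.4, 50.2]), 29.81) 772 0.10771907454837976 [0.51927168 0.016493   0.09689087]
yoke (array([518.9,  15.7]), array([22.4, 75.8]), 81.78) 0.07202369036793788
guide (array([524. ,  51.3]), array([15.2, 90. ]), 81.95) 0.10547622084382363
postA (array([529.2,  84.7]), array([47.3, 24.8]), 82.34) 0.055371375318989724
postB (array([510.7, -39.9]), array([52.8, 24.1]), 81.76)
stop 0 
axis [0.14274742 0.98975915 0.5212566  0.03004425] 81.79314
push s min -0.15126589854425532 -0.15071430280495215 n -0.0010779727079094383
push end [ 0.49974255 -0.11912661]
cut end [0.5324164  0.10742211] 0.07817847421791402 0.07877883466286395
o [0.5212566  0.03004425] [0.14274742 0.98975915]
stop s [0.067 0.07  0.072 0.075 0.113 0.113 0.114 0.115 0.116 0.117 0.117 0.118
 0.12  0.12  0.121 0.122]
```

All sizes agree: the post measures 229 mm, the yoke 76x22, the guide top is at 105 and the wings are 50 mm. Travel to the stop is about 34 mm. I'll go behind the push end and descend with closed fingers.

carry_out(
  targets=[
    {"x": -0.055,"y": 0,"z": 0,"ax": 0,"ay": 0,"az": -0.009,"hand": 0},
    {"x": -0.11,"y": 0,"z": 0.02,"ax": 0,"ay": 0,"az": -0.009,"hand": 0},
    {"x": -0.13,"y": 0,"z": 0.07,"ax": 0,"ay": 0,"az": -0.009,"hand": 0},
    {"x": -0.13,"y": 0,"z": 0.12,"ax": 0,"ay": 0,"az": -0.009,"hand": 0},
    {"x": -0.13,"y": 0,"z": 0.165,"ax": 0,"ay": 0,"az": -0.009,"hand": 0},
    {"x": -0.13,"y": 0,"z": 0.185,"ax": 0,"ay": 0,"az": -0.009,"hand": 0},
    {"x": -0.13,"y": 0,"z": 0.188,"ax": 0,"ay": 0,"az": -0.009,"hand": 0},
    {"x": -0.13,"y": 0,"z": 0.188,"ax": 0,"ay": 0,"az": -0.009,"hand": 0},
  ],
)

```text
t: 2.75
tool_pos: [0.4949, -0.147, 0.2176]
orientation: [2.378, 2.052, 0.0]
force: [0.2, -1.2, -0.2]
opening: 0.0004
gripper_force: 0.0
```

carry_out(
  targets=[
    {"x": 0.004,"y": 0,"z": 0,"ax": 0,"ay": 0,"az": 0,"hand": 0},
    {"x": 0.008,"y": 0,"z": 0,"ax": 0,"ay": 0,"az": 0,"hand": 0},
    {"x": 0.012,"y": 0,"z": 0,"ax": 0,"ay": 0,"az": 0,"hand": 0},
    {"x": 0.016,"y": 0,"z": 0,"ax": 0,"ay": 0,"az": 0,"hand": 0},
    {"x": 0.02,"y": 0,"z": 0,"ax": 0,"ay": 0,"az": 0,"hand": 0},
    {"x": 0.024,"y": 0,"z": 0,"ax": 0,"ay": 0,"az": 0,"hand": 0},
    {"x": 0.028,"y": 0,"z": 0,"ax": 0,"ay": 0,"az": 0,"hand": 0},
  ],
)

```text
t: 3.62
tool_pos: [0.499, -0.1184, 0.2168]
orientation: [2.377, 2.053, -0.0]
force: [0.1, -2.0, 0.8]
opening: 0.0005
gripper_force: 1.1
```

carry_out(
  targets=[
    {"x": 0.004,"y": 0,"z": 0,"ax": 0,"ay": 0,"az": 0,"hand": 0},
    {"x": 0.008,"y": 0,"z": 0,"ax": 0,"ay": 0,"az": 0,"hand": 0},
    {"x": 0.012,"y": 0,"z": 0,"ax": 0,"ay": 0,"az": 0,"hand": 0},
    {"x": 0.015,"y": 0,"z": 0,"ax": 0,"ay": 0,"az": 0,"hand": 0},
    {"x": 0.018,"y": 0,"z": 0,"ax": 0,"ay": 0,"az": 0,"hand": 0},
  ],
)

```text
t: 4.25
tool_pos: [0.5016, -0.1005, 0.2167]
orientation: [2.378, 2.053, 0.0]
force: [-0.6, -2.7, 1.5]
opening: 0.0005
gripper_force: 1.1
```

carry_out(
  targets=[
    {"x": 0.001,"y": 0,"z": 0,"ax": 0,"ay": 0,"az": 0,"hand": 0},
    {"x": 0.002,"y": 0,"z": 0,"ax": 0,"ay": 0,"az": 0,"hand": 0},
    {"x": 0.003,"y": 0,"z": 0,"ax": 0,"ay": 0,"az": 0,"hand": 0},
  ],
)

```text
t: 4.62
tool_pos: [0.502, -0.0977, 0.2167]
orientation: [-2.378, -2.053, 0.0]
force: [-0.7, -0.9, 1.2]
opening: 0.0002
gripper_force: 1.0
```

carry_out(
  targets=[
    {"x": 0.001,"y": 0,"z": 0,"ax": 0,"ay": 0,"az": 0,"hand": 0},
    {"x": 0.002,"y": 0,"z": 0,"ax": 0,"ay": 0,"az": 0,"hand": 0},
  ],
)

```text
t: 4.88
tool_pos: [0.5023, -0.0957, 0.2167]
orientation: [-2.378, -2.053, 0.0]
force: [-0.3, -1.7, 0.8]
opening: 0.0003
gripper_force: 1.0
```

carry_out(
  targets=[
    {"x": 0.001,"y": 0,"z": 0,"ax": 0,"ay": 0,"az": 0,"hand": 0},
    {"x": 0.002,"y": 0,"z": 0,"ax": 0,"ay": 0,"az": 0,"hand": 0},
  ],
)

```text
t: 5.12
tool_pos: [0.5026, -0.0937, 0.2167]
orientation: [-2.377, -2.054, 0.0]
force: [-0.2, -1.4, 0.5]
opening: 0.001
gripper_force: 1.0
```

carry_out(
  targets=[
    {"x": 0.0007,"y": 0,"z": 0,"ax": 0,"ay": 0,"az": 0,"hand": 0},
    {"x": 0.0015,"y": 0,"z": 0,"ax": 0,"ay": 0,"az": 0,"hand": 0},
  ],
)

```text
t: 5.38
tool_pos: [0.5028, -0.0923, 0.2167]
orientation: [2.377, 2.053, -0.0]
force: [-0.2, -6.2, -0.1]
opening: 0.0006
gripper_force: 2.9
```

carry_out(
  targets=[
    {"x": 0.0007,"y": 0,"z": 0,"ax": 0,"ay": 0,"az": 0,"hand": 0},
    {"x": 0.0015,"y": 0,"z": 0,"ax": 0,"ay": 0,"az": 0,"hand": 0},
  ],
)

```text
t: 5.62
tool_pos: [0.5029, -0.0918, 0.2168]
orientation: [2.376, 2.052, -0.003]
force: [-2.4, -12.5, 1.2]
opening: 0.0002
gripper_force: 6.1
```

Force rises only at the predicted position, so the post is home. I'll back off, lift, and look again at both the stop and the wings.

carry_out(
  targets=[
    {"x": -0.01,"y": 0,"z": 0,"ax": 0,"ay": 0,"az": 0,"hand": 0},
    {"x": -0.025,"y": 0,"z": -0.03,"ax": 0,"ay": 0,"az": 0,"hand": 0},
    {"x": -0.025,"y": 0,"z": -0.09,"ax": 0,"ay": 0,"az": 0,"hand": 0},
    {"x": 0,"y": 0,"z": -0.14,"ax": 0,"ay": 0,"az": 0,"hand": 0},
    {"x": 0.04,"y": 0,"z": -0.18,"ax": 0,"ay": 0,"az": 0,"hand": 0},
    {"x": 0.1,"y": 0,"z": -0.19,"ax": 0,"ay": 0,"az": 0,"hand": 0},
    {"x": 0.124,"y": 0,"z": -0.19,"ax": 0,"ay": 0,"az": 0,"hand": 0},
    {"x": 0.124,"y": 0,"z": -0.19,"ax": 0,"ay": 0,"az": 0,"hand": 0},
  ],
)

```text
t: 6.62
tool_pos: [0.521, 0.0335, 0.4067]
orientation: [-2.374, -2.057, -0.001]
force: [0.2, 0.6, -0.2]
opening: 0.0005
gripper_force: 0.0
```

Run:
```python
from h import *
s=read_state(); print({k:np.round(s[k],4) for k in ('t','q','tool_pos','orientation','force','wrist_torque')})
p=camera_params('wrist'); im,d=read_camera('wrist'); cv2.imwrite('pics/w4.png',im)
P=pts('w',d,p); np.save('P4.npy',P)
o=np.array([.52126,.03004]);dd=np.array([.1427,.9898]);nn=np.array([dd[1],-dd[0]])
S=(P[...,:2]-o)@dd;N=(P[...,:2]-o)@nn;Z=P[...,2]
m=(abs(N)<.006)&(S>.02)&(S<.14)&(Z>.03)
h=[(round(a,3),round(float(np.median(Z[m&(abs(S-a)<.001)])),4)) for a in np.arange(.09,.135,.002) if (m&(abs(S-a)<.001)).any()]
print(h)
m=(np.hypot(S+.0145,N)<.03)&(Z>.085)&(Z<.12)
w=P[m]; print(len(w),np.percentile(w[:,2],[5,50,95,99]))
for zl in (.088,.098,.101):
    k=w[w[:,2]>zl]; c=k[:,:2].mean(0); ev,V=np.linalg.eigh(np.cov((k[:,:2]-c).T)); print(zl,len(k),c.round(4),np.degrees(np.arctan2(V[1,1],V[0,1]))%180, cv2.minAreaRect((k[:,:2]*1000).astype(np.float32)))
```

```text
{'t': np.float64(6.625), 'q': array([-3.4400e-02, -8.1900e-02,  1.7004e+00,  9.0000e-04,  1.5233e+00,
        1.0840e-01]), 'tool_pos': array([0.521 , 0.0335, 0.4067]), 'orientation': array([-2.3737e+00, -2.0567e+00, -7.0000e-04]), 'force': array([ 0.1728,  0.5949, -0.2499]), 'wrist_torque': array([-0.053 , -0.0563,  0.0081])}
[(np.float64(0.09), 0.0526), (np.float64(0.092), 0.0528), (np.float64(0.094), 0.0524), (np.float64(0.096), 0.0529), (np.float64(0.098), 0.0529), (np.float64(0.1), 0.0521), (np.float64(0.102), 0.0525), (np.float64(0.104), 0.0525), (np.float64(0.106), 0.0523), (np.float64(0.108), 0.0527), (np.float64(0.11), 0.0522), (np.float64(0.112), 0.0523), (np.float64(0.114), 0.0525), (np.float64(0.116), 0.0588), (np.float64(0.118), 0.0597), (np.float64(0.12), 0.0598), (np.float64(0.122), 0.0596), (np.float64(0.124), 0.0594), (np.float64(0.126), 0.0596)]
746 [0.08701605 0.09578963 0.10605559 0.10667342]
0.088 625 [0.5195 0.0172] 131.76275592581854 ((519.3277587890625, 16.644224166870117), (15.212244987487793, 50.49798583984375), 31.914743423461914)
0.098 312 [0.5189 0.0173] 131.91508074230651 ((518.800048828125, 16.35797119140625), (7.280913352966309, 50.969207763671875), 41.946449279785156)
0.101 277 [0.5189 0.0169] 132.0750091169945 ((518.7321166992188, 16.264057159423828), (7.103538990020752, 50.92269515991211), 41.874759674072266)
```

View pics/w4.png

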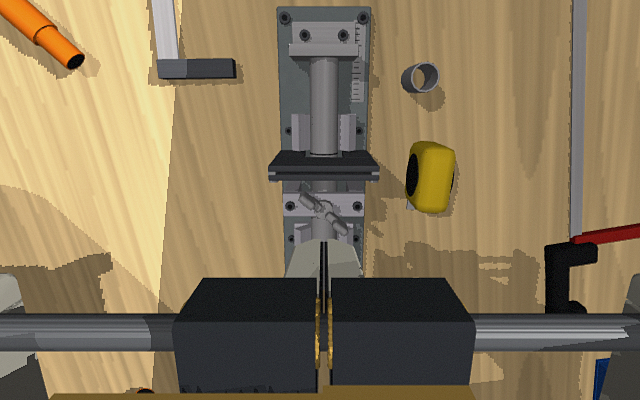

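The picture shows the post's cut end against the stop face at row 57. The wings' centre is at world (0.5188, 0.0162), angle 131.9°, top at 0.106. I'll align above the wings with a small opening.

carry_out(
  targets=[
    {"x": -0.008,"y": 0,"z": 0.03,"ax": 0,"ay": 0,"az": -0.18,"hand": 24},
    {"x": -0.0175,"y": 0,"z": 0.05,"ax": 0,"ay": 0,"az": -0.36,"hand": 24},
    {"x": -0.0175,"y": 0,"z": 0.07,"ax": 0,"ay": 0,"az": -0.54,"hand": 24},
    {"x": -0.0175,"y": 0,"z": 0.09,"ax": 0,"ay": 0,"az": -0.72,"hand": 24},
    {"x": -0.0175,"y": 0,"z": 0.105,"ax": 0,"ay": 0,"az": -0.874,"hand": 24},
    {"x": -0.0175,"y": 0,"z": 0.105,"ax": 0,"ay": 0,"az": -0.874,"hand": 24},
    {"x": -0.0175,"y": 0,"z": 0.105,"ax": 0,"ay": 0,"az": -0.874,"hand": 24},
  ],
)

```text
t: 7.55
tool_pos: [0.5186, 0.0138, 0.3022]
orientation: [1.291, 2.864, 0.0]
force: [-0.1, -1.0, -0.8]
opening: 0.0219
gripper_force: 0.0
```

```bash
cat > st.py <<'E'
from h import *
s=read_state(); M=R.from_rotvec(s['orientation']).as_matrix()
print({k:np.round(s[k],4) for k in ('t','tool_pos','force','wrist_torque','opening','gripper_force')},'q6',round(s['q'][5],3),'yaw',round(np.degrees(np.arctan2(M[1,0],M[0,0])),2),'tilt',M[:2,2].round(4))
E
python3 st.py; python3 st.py
```

```text
{'t': np.float64(7.55), 'tool_pos': array([0.5186, 0.0138, 0.3022]), 'force': array([-0.0778, -0.9795, -0.84  ]), 'wrist_torque': array([ 0.0521, -0.1441,  0.0176]), 'opening': np.float64(0.0219), 'gripper_force': np.float64(0.0)} q6 -0.796 yaw 131.46 tilt [ 0.0003 -0.    ]
{'t': np.float64(7.55), 'tool_pos': array([0.5186, 0.0138, 0.3022]), 'force': array([-0.0778, -0.9795, -0.84  ]), 'wrist_torque': array([ 0.0521, -0.1441,  0.0176]), 'opening': np.float64(0.0219), 'gripper_force': np.float64(0.0)} q6 -0.796 yaw 131.46 tilt [ 0.0003 -0.    ]
```

carry_out(
  targets=[
    {"x": 0.0016,"y": 0.0017,"z": 0.0,"ax": 0,"ay": 0,"az": -0.008,"hand": 24},
    {"x": 0.0016,"y": 0.0017,"z": 0.009,"ax": 0,"ay": 0,"az": -0.008,"hand": 24},
    {"x": 0.0016,"y": 0.0017,"z": 0.018,"ax": 0,"ay": 0,"az": -0.008,"hand": 24},
    {"x": 0.0016,"y": 0.0017,"z": 0.026,"ax": 0,"ay": 0,"az": -0.008,"hand": 24},
    {"x": 0.0016,"y": 0.0017,"z": 0.026,"ax": 0,"ay": 0,"az": -0.008,"hand": 24},
  ],
)

```text
t: 8.18
tool_pos: [0.5182, 0.017, 0.2745]
orientation: [-1.273, -2.87, 0.001]
force: [0.5, -0.2, -0.3]
opening: 0.0224
gripper_force: 0.0
```

carry_out(
  targets=[
    {"x": 0,"y": 0,"z": 0,"ax": 0,"ay": 0,"az": 0,"hand": 0},
    {"x": 0,"y": 0,"z": 0,"ax": 0,"ay": 0,"az": 0,"hand": 0},
    {"x": 0,"y": 0,"z": 0,"ax": 0,"ay": 0,"az": 0,"hand": 0},
  ],
  newtons=12,
)

```text
t: 8.55
tool_pos: [0.5183, 0.0163, 0.276]
orientation: [-1.273, -2.871, 0.003]
force: [-5.4, -4.0, 3.7]
opening: 0.0065
gripper_force: 12.0
```

```bash
python3 st.py
```

```text
{'t': np.float64(8.55), 'tool_pos': array([0.5183, 0.0163, 0.276 ]), 'force': array([-5.3511, -3.9588,  3.7404]), 'wrist_torque': array([-0.7693,  0.7003, -0.0465]), 'opening': np.float64(0.0065), 'gripper_force': np.float64(12.0003)} q6 -0.802 yaw 132.16 tilt [-0.0016 -0.0015]
```

The grasp holds at 7 mm, with a side load of about 6.6 N along -tool y. I'll ease that by 1 mm, tighten the grip, then start turning clockwise (+az) while descending 1.6 mm/rad.

carry_out(
  targets=[
    {"x": 0,"y": -0.001,"z": -0.0005,"ax": 0,"ay": 0,"az": 0,"hand": 0},
    {"x": 0,"y": -0.001,"z": -0.0005,"ax": 0,"ay": 0,"az": 0,"hand": 0},
    {"x": 0,"y": -0.001,"z": -0.0005,"ax": 0,"ay": 0,"az": 0,"hand": 0},
  ],
  newtons=45,
)

```text
t: 8.93
tool_pos: [0.5179, 0.0161, 0.2761]
orientation: [-1.274, -2.872, 0.001]
force: [-0.5, -3.5, -3.4]
opening: 0.0057
gripper_force: 45.0
```

```bash
python3 st.py
```

```text
{'t': np.float64(8.925), 'tool_pos': array([0.5179, 0.0161, 0.2761]), 'force': array([-0.5132, -3.4998, -3.4073]), 'wrist_torque': array([-0.4385, -0.0643, -0.0112]), 'opening': np.float64(0.0057), 'gripper_force': np.float64(44.9989)} q6 -0.804 yaw 132.16 tilt [-0.0002 -0.0003]
```

carry_out(
  targets=[
    {"x": 0,"y": 0,"z": 0.0002,"ax": 0,"ay": 0,"az": 0.1,"hand": 0},
    {"x": 0,"y": 0,"z": 0.0003,"ax": 0,"ay": 0,"az": 0.2,"hand": 0},
    {"x": 0,"y": 0,"z": 0.0005,"ax": 0,"ay": 0,"az": 0.3,"hand": 0},
    {"x": 0,"y": 0,"z": 0.0005,"ax": 0,"ay": 0,"az": 0.3,"hand": 0},
  ],
)

```text
t: 9.43
tool_pos: [0.518, 0.0162, 0.2756]
orientation: [1.687, 2.65, -0.0]
force: [-0.0, -3.0, -2.9]
opening: 0.0058
gripper_force: 45.0
```

```bash
python3 st.py
```

```text
{'t': np.float64(9.425), 'tool_pos': array([0.518 , 0.0162, 0.2756]), 'force': array([-0.0297, -2.9883, -2.9049]), 'wrist_torque': array([-0.5017, -0.1439,  0.0951]), 'opening': np.float64(0.0058), 'gripper_force': np.float64(44.9995)} q6 -0.504 yaw 115.02 tilt [-0.0001 -0.0003]
```

carry_out(
  targets=[
    {"x": 0,"y": 0,"z": 0.0001,"ax": 0,"ay": 0,"az": 0.05,"hand": 0},
    {"x": 0,"y": 0,"z": 0.0002,"ax": 0,"ay": 0,"az": 0.1,"hand": 0},
    {"x": 0,"y": 0,"z": 0.0003,"ax": 0,"ay": 0,"az": 0.15,"hand": 0},
  ],
)

```text
t: 9.8
tool_pos: [0.518, 0.0162, 0.2754]
orientation: [1.88, 2.516, -0.0]
force: [-0.0, -2.4, -2.9]
opening: 0.006
gripper_force: 45.0
```

```bash
python3 st.py
```

```text
{'t': np.float64(9.8), 'tool_pos': array([0.518 , 0.0162, 0.2754]), 'force': array([-0.0208, -2.4181, -2.9344]), 'wrist_torque': array([-0.471 , -0.0735,  0.1631]), 'opening': np.float64(0.006), 'gripper_force': np.float64(44.9985)} q6 -0.355 yaw 106.46 tilt [ 0.     -0.0002]
```

carry_out(
  targets=[
    {"x": 0,"y": 0,"z": 0.0001,"ax": 0,"ay": 0,"az": 0.05,"hand": 0},
    {"x": 0,"y": 0,"z": 0.0002,"ax": 0,"ay": 0,"az": 0.1,"hand": 0},
  ],
)

```text
t: 10.05
tool_pos: [0.5181, 0.0162, 0.2753]
orientation: [2.004, 2.419, -0.0]
force: [-0.8, -3.0, -1.9]
opening: 0.006
gripper_force: 45.0
```

```bash
python3 st.py
```

```text
{'t': np.float64(10.05), 'tool_pos': array([0.5181, 0.0162, 0.2753]), 'force': array([-0.7869, -3.0484, -1.9403]), 'wrist_torque': array([-0.4768, -0.1108,  0.2073]), 'opening': np.float64(0.006), 'gripper_force': np.float64(44.9986)} q6 -0.255 yaw 100.73 tilt [ 0.0003 -0.0002]
```

carry_out(
  targets=[
    {"x": 0,"y": 0,"z": 0.0001,"ax": 0,"ay": 0,"az": 0.05,"hand": 0},
    {"x": 0,"y": 0,"z": 0.0002,"ax": 0,"ay": 0,"az": 0.1,"hand": 0},
  ],
)

```text
t: 10.3
tool_pos: [0.5181, 0.0162, 0.2751]
orientation: [2.122, 2.316, 0.0]
force: [1.5, -1.5, -2.5]
opening: 0.0062
gripper_force: 45.0
```

```bash
python3 st.py
```

```text
{'t': np.float64(10.3), 'tool_pos': array([0.5181, 0.0162, 0.2751]), 'force': array([ 1.4786, -1.4827, -2.468 ]), 'wrist_torque': array([-0.5588, -0.1357,  0.1628]), 'opening': np.float64(0.0062), 'gripper_force': np.float64(44.9986)} q6 -0.155 yaw 95.0 tilt [ 0.0003 -0.0002]
```

carry_out(
  targets=[
    {"x": 0,"y": 0,"z": 0.0001,"ax": 0,"ay": 0,"az": 0.05,"hand": 0},
    {"x": 0,"y": 0,"z": 0.0002,"ax": 0,"ay": 0,"az": 0.1,"hand": 0},
  ],
)

```text
t: 10.55
tool_pos: [0.5181, 0.0162, 0.275]
orientation: [2.235, 2.207, 0.0]
force: [0.4, -2.4, -2.6]
opening: 0.0057
gripper_force: 45.0
```

```bash
python3 st.py
```

```text
{'t': np.float64(10.55), 'tool_pos': array([0.5181, 0.0162, 0.275 ]), 'force': array([ 0.4161, -2.3721, -2.6475]), 'wrist_torque': array([-0.5376, -0.192 ,  0.1427]), 'opening': np.float64(0.0057), 'gripper_force': np.float64(44.9985)} q6 -0.055 yaw 89.27 tilt [ 0.0005 -0.0002]
```

carry_out(
  targets=[
    {"x": 0,"y": 0,"z": 0.0001,"ax": 0,"ay": 0,"az": 0.05,"hand": 0},
    {"x": 0,"y": 0,"z": 0.0002,"ax": 0,"ay": 0,"az": 0.1,"hand": 0},
  ],
)

```text
t: 10.8
tool_pos: [0.5182, 0.0162, 0.2748]
orientation: [2.343, 2.092, 0.0]
force: [1.1, -3.2, -2.5]
opening: 0.0059
gripper_force: 45.0
```

```bash
python3 st.py
```

```text
{'t': np.float64(10.8), 'tool_pos': array([0.5182, 0.0162, 0.2748]), 'force': array([ 1.0974, -3.2252, -2.5489]), 'wrist_torque': array([-0.5003, -0.182 ,  0.1537]), 'opening': np.float64(0.0059), 'gripper_force': np.float64(44.9986)} q6 0.045 yaw 83.54 tilt [ 0.0006 -0.0003]
```

carry_out(
  targets=[
    {"x": 0,"y": 0,"z": 0.0001,"ax": 0,"ay": 0,"az": 0.05,"hand": 0},
    {"x": 0,"y": 0,"z": 0.0002,"ax": 0,"ay": 0,"az": 0.1,"hand": 0},
  ],
)

```text
t: 11.05
tool_pos: [0.5182, 0.0162, 0.2746]
orientation: [2.444, 1.973, 0.0]
force: [0.4, -3.6, -1.7]
opening: 0.0059
gripper_force: 45.0
```

```bash
python3 st.py
```

```text
{'t': np.float64(11.05), 'tool_pos': array([0.5182, 0.0162, 0.2746]), 'force': array([ 0.4242, -3.5778, -1.719 ]), 'wrist_torque': array([-0.5327, -0.1464,  0.2047]), 'opening': np.float64(0.0059), 'gripper_force': np.float64(44.9987)} q6 0.145 yaw 77.81 tilt [ 0.0006 -0.0003]
```

carry_out(
  targets=[
    {"x": 0,"y": 0,"z": 0.0001,"ax": 0,"ay": 0,"az": 0.05,"hand": 0},
    {"x": 0,"y": 0,"z": 0.0002,"ax": 0,"ay": 0,"az": 0.1,"hand": 0},
  ],
)

```text
t: 11.3
tool_pos: [0.5182, 0.0162, 0.2744]
orientation: [2.54, 1.848, 0.001]
force: [0.8, -2.4, -1.7]
opening: 0.0057
gripper_force: 45.0
```

```bash
python3 st.py
```

```text
{'t': np.float64(11.3), 'tool_pos': array([0.5182, 0.0162, 0.2744]), 'force': array([ 0.7516, -2.4283, -1.6612]), 'wrist_torque': array([-0.5265, -0.1551,  0.1638]), 'opening': np.float64(0.0057), 'gripper_force': np.float64(44.9987)} q6 0.245 yaw 72.08 tilt [ 0.0007 -0.0003]
```

carry_out(
  targets=[
    {"x": 0,"y": 0,"z": 0.0001,"ax": 0,"ay": 0,"az": 0.05,"hand": 0},
    {"x": 0,"y": 0,"z": 0.0002,"ax": 0,"ay": 0,"az": 0.1,"hand": 0},
  ],
)

```text
t: 11.55
tool_pos: [0.5182, 0.0162, 0.2743]
orientation: [2.629, 1.719, 0.001]
force: [1.7, -3.3, -2.8]
opening: 0.0059
gripper_force: 45.0
```

```bash
python3 st.py
```

```text
{'t': np.float64(11.55), 'tool_pos': array([0.5182, 0.0162, 0.2743]), 'force': array([ 1.7096, -3.25  , -2.7766]), 'wrist_torque': array([-0.5766, -0.1746,  0.1929]), 'opening': np.float64(0.0059), 'gripper_force': np.float64(44.9988)} q6 0.345 yaw 66.35 tilt [ 0.0008 -0.0003]
```

carry_out(
  targets=[
    {"x": 0,"y": 0,"z": 0.0001,"ax": 0,"ay": 0,"az": 0.05,"hand": 0},
    {"x": 0,"y": 0,"z": 0.0002,"ax": 0,"ay": 0,"az": 0.1,"hand": 0},
  ],
)

```text
t: 11.8
tool_pos: [0.5183, 0.0162, 0.2742]
orientation: [2.711, 1.585, 0.001]
force: [0.4, -3.3, -2.4]
opening: 0.0062
gripper_force: 45.0
```

```bash
python3 st.py
```

```text
{'t': np.float64(11.8), 'tool_pos': array([0.5183, 0.0162, 0.2742]), 'force': array([ 0.446 , -3.2918, -2.3907]), 'wrist_torque': array([-0.5955, -0.1271,  0.1856]), 'opening': np.float64(0.0062), 'gripper_force': np.float64(44.9989)} q6 0.445 yaw 60.63 tilt [ 0.0009 -0.0003]
```

carry_out(
  targets=[
    {"x": 0,"y": 0,"z": 0.0001,"ax": 0,"ay": 0,"az": 0.05,"hand": 0},
    {"x": 0,"y": 0,"z": 0.0002,"ax": 0,"ay": 0,"az": 0.1,"hand": 0},
  ],
)

```text
t: 12.05
tool_pos: [0.5183, 0.0161, 0.2741]
orientation: [2.787, 1.448, 0.001]
force: [0.3, -2.7, -0.8]
opening: 0.0059
gripper_force: 45.0
```

```bash
python3 st.py
```

```text
{'t': np.float64(12.05), 'tool_pos': array([0.5183, 0.0161, 0.2741]), 'force': array([ 0.3036, -2.7324, -0.8044]), 'wrist_torque': array([-0.5569, -0.1144,  0.1811]), 'opening': np.float64(0.0059), 'gripper_force': np.float64(44.9991)} q6 0.545 yaw 54.9 tilt [ 0.001  -0.0004]
```

carry_out(
  targets=[
    {"x": 0,"y": 0,"z": 0.0001,"ax": 0,"ay": 0,"az": 0.05,"hand": 0},
    {"x": 0,"y": 0,"z": 0.0002,"ax": 0,"ay": 0,"az": 0.1,"hand": 0},
  ],
)

```text
t: 12.3
tool_pos: [0.5183, 0.0161, 0.274]
orientation: [2.856, 1.307, 0.001]
force: [-0.2, -3.1, -0.2]
opening: 0.006
gripper_force: 45.0
```

```bash
python3 st.py
```

```text
{'t': np.float64(12.3), 'tool_pos': array([0.5183, 0.0161, 0.274 ]), 'force': array([-0.1684, -3.0773, -0.155 ]), 'wrist_torque': array([-0.5659, -0.0763,  0.2119]), 'opening': np.float64(0.006), 'gripper_force': np.float64(44.9993)} q6 0.645 yaw 49.17 tilt [ 0.0012 -0.0004]
```

carry_out(
  targets=[
    {"x": 0,"y": 0,"z": 0.0001,"ax": 0,"ay": 0,"az": 0.05,"hand": 0},
    {"x": 0,"y": 0,"z": 0.0002,"ax": 0,"ay": 0,"az": 0.1,"hand": 0},
  ],
)

```text
t: 12.55
tool_pos: [0.5184, 0.0161, 0.2739]
orientation: [2.918, 1.162, 0.002]
force: [-0.4, -2.2, -0.2]
opening: 0.0058
gripper_force: 45.0
```

```bash
python3 st.py
```

```text
{'t': np.float64(12.55), 'tool_pos': array([0.5184, 0.0161, 0.2739]), 'force': array([-0.4391, -2.151 , -0.1527]), 'wrist_torque': array([-0.6196, -0.0578,  0.1538]), 'opening': np.float64(0.0058), 'gripper_force': np.float64(44.9995)} q6 0.745 yaw 43.44 tilt [ 0.0013 -0.0005]
```

carry_out(
  targets=[
    {"x": 0,"y": 0,"z": 0.0001,"ax": 0,"ay": 0,"az": 0.05,"hand": 0},
    {"x": 0,"y": 0,"z": 0.00015,"ax": 0,"ay": 0,"az": 0.1,"hand": 0},
  ],
)

```text
t: 12.8
tool_pos: [0.5184, 0.0161, 0.2738]
orientation: [2.972, 1.015, 0.002]
force: [-0.5, -3.0, 0.1]
opening: 0.0061
gripper_force: 45.0
```

```bash
python3 st.py
```

```text
{'t': np.float64(12.8), 'tool_pos': array([0.5184, 0.0161, 0.2738]), 'force': array([-0.5463, -2.9665,  0.1268]), 'wrist_torque': array([-0.556 , -0.023 ,  0.2316]), 'opening': np.float64(0.0061), 'gripper_force': np.float64(44.9996)} q6 0.845 yaw 37.71 tilt [ 0.0013 -0.0006]
```

carry_out(
  targets=[
    {"x": 0,"y": 0,"z": 0.0001,"ax": 0,"ay": 0,"az": 0.05,"hand": 0},
    {"x": 0,"y": 0,"z": 0.00015,"ax": 0,"ay": 0,"az": 0.1,"hand": 0},
  ],
)

```text
t: 13.05
tool_pos: [0.5184, 0.0161, 0.2737]
orientation: [3.019, 0.865, 0.002]
force: [0.6, -4.3, 1.6]
opening: 0.0061
gripper_force: 45.0
```

```bash
python3 st.py
```

```text
{'t': np.float64(13.05), 'tool_pos': array([0.5184, 0.0161, 0.2737]), 'force': array([ 0.6304, -4.3006,  1.5741]), 'wrist_torque': array([-0.6206,  0.0041,  0.2467]), 'opening': np.float64(0.0061), 'gripper_force': np.float64(44.9998)} q6 0.945 yaw 31.98 tilt [ 0.0014 -0.0007]
```

Torque is starting to rise, so I'll use smaller steps.

carry_out(
  targets=[
    {"x": 0,"y": 0,"z": 0,"ax": 0,"ay": 0,"az": 0.02,"hand": 0},
    {"x": 0,"y": 0,"z": 0.0001,"ax": 0,"ay": 0,"az": 0.04,"hand": 0},
  ],
)

```text
t: 13.3
tool_pos: [0.5184, 0.016, 0.2736]
orientation: [3.036, 0.804, 0.002]
force: [0.3, -5.0, 4.7]
opening: 0.0059
gripper_force: 45.0
```

```bash
python3 st.py
```

```text
{'t': np.float64(13.3), 'tool_pos': array([0.5184, 0.016 , 0.2736]), 'force': array([ 0.2654, -4.9603,  4.6881]), 'wrist_torque': array([-0.7897,  0.0204,  0.2726]), 'opening': np.float64(0.0059), 'gripper_force': np.float64(45.0012)} q6 0.986 yaw 29.65 tilt [ 0.0015 -0.0005]
```

carry_out(
  targets=[
    {"x": 0,"y": 0,"z": 0,"ax": 0,"ay": 0,"az": 0.02,"hand": 0},
    {"x": 0,"y": 0,"z": 0.0001,"ax": 0,"ay": 0,"az": 0.04,"hand": 0},
  ],
)

```text
t: 13.55
tool_pos: [0.5184, 0.016, 0.2735]
orientation: [3.052, 0.741, 0.002]
force: [-0.7, -4.8, 6.6]
opening: 0.0062
gripper_force: 45.0
```

```bash
python3 st.py
```

```text
{'t': np.float64(13.55), 'tool_pos': array([0.5184, 0.016 , 0.2735]), 'force': array([-0.7199, -4.7521,  6.5658]), 'wrist_torque': array([-0.9199,  0.0773,  0.2672]), 'opening': np.float64(0.0062), 'gripper_force': np.float64(45.0019)} q6 1.027 yaw 27.28 tilt [ 0.0015 -0.0005]
```

carry_out(
  targets=[
    {"x": 0,"y": 0,"z": 0,"ax": 0,"ay": 0,"az": 0.015,"hand": 0},
    {"x": 0,"y": 0,"z": 0,"ax": 0,"ay": 0,"az": 0.03,"hand": 0},
  ],
)

```text
t: 13.8
tool_pos: [0.5184, 0.016, 0.2735]
orientation: [3.063, 0.695, 0.002]
force: [0.6, -5.8, 5.6]
opening: 0.0057
gripper_force: 45.0
```

```bash
python3 st.py
```

```text
{'t': np.float64(13.8), 'tool_pos': array([0.5184, 0.016 , 0.2735]), 'force': array([ 0.6313, -5.7535,  5.6132]), 'wrist_torque': array([-0.8967,  0.029 ,  0.2385]), 'opening': np.float64(0.0057), 'gripper_force': np.float64(45.0017)} q6 1.057 yaw 25.58 tilt [ 0.0015 -0.0005]
```

carry_out(
  targets=[
    {"x": 0,"y": 0,"z": 0,"ax": 0,"ay": 0,"az": 0.02,"hand": 0},
    {"x": 0,"y": 0,"z": 0,"ax": 0,"ay": 0,"az": 0.04,"hand": 0},
  ],
)

```text
t: 14.05
tool_pos: [0.5184, 0.016, 0.2735]
orientation: [3.076, 0.634, 0.002]
force: [-0.2, -4.8, 5.4]
opening: 0.006
gripper_force: 45.0
```

```bash
python3 st.py
```

```text
{'t': np.float64(14.05), 'tool_pos': array([0.5184, 0.016 , 0.2735]), 'force': array([-0.159 , -4.8031,  5.4085]), 'wrist_torque': array([-0.9269,  0.021 ,  0.2676]), 'opening': np.float64(0.006), 'gripper_force': np.float64(45.0015)} q6 1.097 yaw 23.27 tilt [ 0.0015 -0.0005]
```

carry_out(
  targets=[
    {"x": 0,"y": 0,"z": 0,"ax": 0,"ay": 0,"az": 0.02,"hand": 0},
  ],
)

```text
t: 14.18
tool_pos: [0.5184, 0.016, 0.2735]
orientation: [3.082, 0.603, 0.002]
force: [0.8, -5.2, 5.8]
opening: 0.0061
gripper_force: 45.0
```

```bash
python3 st.py
```

```text
{'t': np.float64(14.175), 'tool_pos': array([0.5184, 0.016 , 0.2735]), 'force': array([ 0.7823, -5.219 ,  5.7722]), 'wrist_torque': array([-0.9869, -0.0388,  0.2906]), 'opening': np.float64(0.0061), 'gripper_force': np.float64(45.0016)} q6 1.117 yaw 22.13 tilt [ 0.0016 -0.0006]
```

The rise is about 0.11 N m, or roughly 70 N, which is firm and well short of denting. I'll release with a small opening so the fingers stay clear of the guide, then lift straight up.

carry_out(
  targets=[
    {"x": 0,"y": 0,"z": 0,"ax": 0,"ay": 0,"az": 0,"hand": 14},
    {"x": 0,"y": 0,"z": 0,"ax": 0,"ay": 0,"az": 0,"hand": 14},
    {"x": 0,"y": 0,"z": -0.01,"ax": 0,"ay": 0,"az": 0,"hand": 14},
    {"x": 0,"y": 0,"z": -0.03,"ax": 0,"ay": 0,"az": 0,"hand": 14},
    {"x": 0,"y": 0,"z": -0.07,"ax": 0,"ay": 0,"az": 0,"hand": 14},
    {"x": 0,"y": 0,"z": -0.12,"ax": 0,"ay": 0,"az": 0,"hand": 14},
    {"x": 0,"y": 0,"z": -0.14,"ax": 0,"ay": 0,"az": 0,"hand": 14},
    {"x": 0,"y": 0,"z": -0.14,"ax": 0,"ay": 0,"az": 0,"hand": 14},
  ],
)

```text
t: 15.18
tool_pos: [0.5184, 0.0163, 0.4143]
orientation: [3.082, 0.604, 0.005]
force: [-0.4, -0.2, 0.3]
opening: 0.0129
gripper_force: 0.0
```

Run:
```python
from h import *
import st
p=camera_params('wrist'); im,d=read_camera('wrist'); cv2.imwrite('pics/w5.png',im)
P=pts('w',d,p)
o=np.array([.52126,.03004]);dd=np.array([.1427,.9898]);nn=np.array([dd[1],-dd[0]])
S=(P[...,:2]-o)@dd;N=(P[...,:2]-o)@nn;Z=P[...,2]
k=P[(np.hypot(S+.0145,N)<.03)&(Z>.097)&(Z<.12)]
if len(k)>20: print('wings',len(k),np.percentile(k[:,2],98),cv2.minAreaRect((k[:,:2]*1000).astype(np.float32)))
m=(abs(N)<.006)&(S>.02)&(S<.14)&(Z>.03)
print([(round(a,3),round(float(np.median(Z[m&(abs(S-a)<.001)])),4)) for a in np.arange(.106,.124,.002) if (m&(abs(S-a)<.001)).any()])
im,d=read_camera('top'); P=pts('top',d,camera_params('top'));cv2.imwrite('pics/top2.png',im)
```

```text
{'t': np.float64(15.175), 'tool_pos': array([0.5184, 0.0163, 0.4143]), 'force': array([-0.4321, -0.2296,  0.3048]), 'wrist_torque': array([ 0.0098,  0.0503, -0.0189]), 'opening': np.float64(0.0129), 'gripper_force': np.float64(0.0)} q6 1.116 yaw 22.17 tilt [0.0032 0.    ]
wings 269 0.10417661835329955 ((519.2836303710938, 16.013103485107422), (51.27561569213867, 6.7441935539245605), 23.758621215820312)
[(np.float64(0.106), 0.0523), (np.float64(0.108), 0.0524), (np.float64(0.11), 0.0524), (np.float64(0.112), 0.0523), (np.float64(0.114), 0.0521), (np.float64(0.116), 0.0576), (np.float64(0.118), 0.0597), (np.float64(0.12), 0.0598), (np.float64(0.122), 0.0596)]
```

View pics/w5.png

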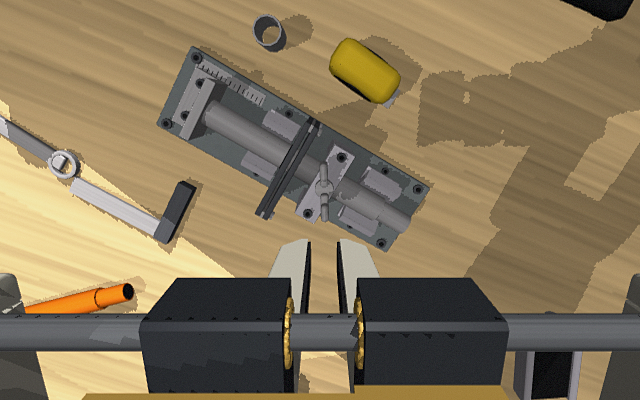

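The picture shows the post against the stop at (207,110), the wings turned to 24° at (323,185), and the bystanders where they were. I'll hand it in.

```bash
python3 -c "
from plant import robot
print(robot.close_job())"
```

```text
the job is handed in; nothing more can be done
None
```

The job is handed in: the post is fully home against the length stop and clamped at an estimated 70 N (firm is 25 N, denting 150 N), with the guide and the other things left alone; the verdict was not shown.

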